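# Load the lens slide under the leaf spring of the lens tester

### The arm

A 6-joint arm with a two-finger parallel gripper is mounted at the origin on the work surface. World frame = base frame: x ahead of the robot, y to its left, z up, the work surface at z = 0. Lengths are in m, angles in rad, forces in N, time in s.
With the tool pointing down it reaches from about 0.325 to 0.9 m from the base axis. Payload 6.1 kg.
Tool frame: the origin (TCP) lies at the very end of the fingers, on their centre line; the grasp point (between the pads) lies 19 mm behind it (arm.grip_point_offset is the distance from the TCP to the grasp point, in m); z points along the fingers, y is the line along which they close (so a half turn about z gives the same grasp; the last joint's range is limited). The gripper opens to 85 mm and grips with 20 to 120 N. Pads are 22 mm wide; open, the fingers measure 114 mm over their backs; the gripper's body (76 mm by 85 mm) begins 54 mm behind the grasp point. The pads swing forward as they close: fully open they stand 13 mm farther back than shut.
Start: joints at [1.098, 0.22, 1.526, -0, 1.395, -0.126], TCP at [0.212, 0.588, 0.21] pointing down, gripper open.
Joint ranges: [-2.98, 2.98], [-0.91, 2.08], [0.09, 2.57], [-1.24, 4.39], [0.2, 2.65], [-2.68, 2.68]. Speed limits (rad/s): [2.57, 2.57, 3.01, 3.14, 3.14, 3.14].

### API

Orientations are given as a unit quaternion [w, x, y, z].
In Python, from cell import arm gives the robot as it stands.
- The arm moves only by the tool apply_moves, never from a script. Its argument "moves" is a list that holds one entry, the list of rows, each a list of 7 numbers: the shift along the world's x, y, z in cm, then the turn, a rotation vector about the world's x, y, z in rad, then the finger opening in cm, from 0 to 8.54. A call has 1 to 5 rows; each row is the pose to reach, as a shift and turn from the pose commanded when the call began; what a row does not reach only later rows make up. A row lasts 1/12 s, in which the tool goes at most 41.7 mm and 7.16 degrees, less where a joint would pass 70% of its speed; a pose out of reach is approached as far as the arm can. A call with a gripper value outside its range is refused whole. The fingers move at their own pace and stop on an object; the grip force is fixed at half the most. Time passes only in rows, so rows that repeat a pose let the fingers close. It gives the time, the measured TCP pose, the force, the opening and the grip force at its end, in the units of the state.
- arm.get_state(): the state, without advancing time (a new reading comes with each control period).
- arm.get_image(name): name is "scene" or "top" or "wrist"; returns a dict with "image" (480x640x3 uint8, blue, green, red), "vfov" (degrees; the focal length in pixels is half the picture's height over the tangent of half this angle, whatever the lens; pixels are square), "cx", "cy" (the principal point, pixels), "k1" (the pictures are not rectified: a ray, as slopes to the right and down, at radius r is drawn at 1 + k1 r^2 times it, then the intrinsics apply), "R" (3x3) and "t" (3): a world point X has camera coordinates R X + t. Camera axes: x right, y down, z forward; pixel columns grow to the right and rows downward; lengths in m; the calibration is good to about 2 mm. A picture is of the moment at which its call begins. There is no depth.
- arm.job_done(): hands the job in; it is judged then, once.
The state is a dict: "t": time; "joints": joint angles; "dq": joint speeds; "joint_efforts": joint torques, N m; "position": TCP position; "orientation": TCP orientation; "force": force on the tool from outside, world axes, zero at the start; "torque": the same for the moment, N m; "width": opening from 0.0 (shut) to 1.0 (fully open); "gripper_force": force on a finger pad.
Only numpy, scipy, OpenCV 4.12 (cv2) and the standard library are available. Lean on these libraries where they do the work, as an engineer would, in place of code of your own. Each camera call takes 0.05 s, during which the arm holds its last target. There are 200 camera calls.

### The job

Load the lens slide into the tester: with the fingertips on its orange pad, press it down hard on the sprung bed and, keeping it pressed, push it along the channel under the blue bridge and the brass leaf springs until it stands fully home against the red stop. Then let go, so that the bed springs back up behind the slide. Do not pick the slide up, and leave the barrels, the cap and the other things where they are.

Things in the scene. Friction and masses are not known exactly. Their poses are not given: they have to be found in the camera images.
- tester: fixed tester: white round base 360 mm across, 14 mm high (its centre at x 30), carrying a straight channel. Origin on the table below the middle of the line where the sprung bed (x -130 to 0 mm) meets the aluminium floor (x 0 to 155, height 22); x along the channel, the way to push; z up. Dark walls with inner faces at y -37 and 37, 7 mm thick, tops at height 36
- bridge (a point): middle of the blue bridge's underside, 38 mm above the table (x 76 mm of the tester). The bridge crosses the channel from x 70 to 82 mm; its top is at height 50 mm
- stop (a point): middle of the red end stop's face, 10 mm above the channel floor (x 155 mm, height 32 mm of the tester); the stop's top is at height 42 mm. A white housing stands behind it, x 165 to 205 mm, 64 mm high
- lens_slide: loose lens slide: black plate 150 (x) x 70 x 12 mm, 0.1 to 0.2 kg, lens near its leading +x end, x as the tester's. Origin at the centre of its underside. At the start it lies raised on the bed (underside at height 31 mm) and would strike the bridge unless pressed down 5 mm or more. Fully home: origin at x 80, y 0, z 22 mm of the tester, leading end against the stop
- grip_pad (a point): centre of the orange pad (45 mm long, the rear of the slide's top face), at x -52.5 mm of the slide. Height 43 mm at the start, 35 pressed fully down, 34 on the fixed floor. Ahead of the pad an orange cross rib, 8 mm high, 7 thick, 50 wide (y), for pushing: its rear face is 22.5 mm ahead of this point; the slide's rear end 22.5 mm behind. At home the rib is 13 mm short of the bridge
- bed (a joint): how far the white sprung bed is pressed down, m: 0 up (top at height 31 mm), 0.008 fully down (height 23, 1 mm above the fixed floor). It stays level. Its spring gives 8 N at the top, 12 N fully down, of which the slide and bed weigh 2 to 3 N: about 10 N of finger pressure hold it down. It rises behind the slide once the slide's rear end has passed x = 0 of the tester
- leaf (a joint): how far the brass leaf springs are lifted, rad: 0 at rest, 0.1 when riding on the slide. Two blades 10 mm wide at y -26 and 26 mm, hinged behind the bridge, sloping down the way the slide is pushed; together they press with about 4 to 6 N, drag on the slide and hold it when it is let go
- leaf_tip (a point): midway between the free ends of the leaf springs at rest, on their lower edge (x = 128 mm, height 30 mm of the tester)
- barrel_a: a loose bystander: black lens barrel with a steel band, 32 mm across, 30 mm high, standing on the tester's round base; origin under its centre
- barrel_b: a loose bystander: black lens barrel, 26 mm across, 36 mm high, standing on the tester's round base; origin under its centre
- lens_cap: a loose bystander: red lens cap, 42 mm across, 10 mm high, lying on the tester's round base; origin under its centre
- driver: a loose bystander: screwdriver lying on the table
- solvent: a loose bystander: white bottle with a red cap, 52 mm across, 120 mm high; origin under its centre
- jar: a loose bystander: amber jar, 60 mm across, 70 mm high; origin under its centre
- mouse: a loose bystander: black computer mouse, about 60 mm across, 34 mm high
Things that resemble listed ones, but are neither listed nor needed, are in the scene too. Of the things shaped like the lens_slide, the black one is meant.

How it is judged:
On the way, in this order (a step that is already met when the one before it is completed fails the run):
1. the slide is pressed down on the bed by the fingers, before its leading end reaches the bridge (value of joint bed above 0.005 m and contact force between the fingers and lens_slide above 3 N and x of lens_slide in the frame of tester below 0.005 m), for 0.1 s.
2. still pressed by the fingers, the slide passes under the bridge and lifts the leaf springs (value of joint leaf above 0.05 rad and x of lens_slide in the frame of tester above 0.03 m and contact force between the fingers and lens_slide above 3 N), for 0.1 s.
At the end, for the whole second after the job is handed in: the slide lies flat on the channel's fixed floor (underside within 2.5 mm of it, tilt under 0.05 rad) within 3.5 mm of the stop, under the leaf springs (lifted more than 0.05 rad), at rest, and the bed is up behind it (within 2 mm of the top) (x of lens_slide in the frame of tester above 0.0765 m and z of lens_slide in the frame of tester between 0.019 and 0.0245 m and angle between lens_slide's own z axis and vertical below 0.05 rad and value of joint leaf above 0.05 rad and value of joint bed below 0.002 m and linear speed of lens_slide below 0.01 m/s); the robot touches nothing.
It fails at once if the slide is lifted 12 mm or more above where it lay on the raised bed, or tipped by more than 0.3 rad (z of lens_slide in the frame of tester above 0.043 m or angle between lens_slide's own z axis and vertical above 0.3 rad).
It fails at once if a bystander is moved by more than 15 mm (distance of any of barrel_a, barrel_b, lens_cap, driver, solvent, jar, mouse from where it was at the start of the episode above 0.015 m).
It also fails if it takes over 38 s, if anything falls off the work surface, if the arm or the gripper's body presses on something with over 40 N, if the wrist force passes 120 N, or if a joint passes its speed limit or range.

## Working session

There is one attempt and no reset: what is moved stays moved. The work goes in short steps, Python scripts to look and compute and a tool call to move; the robot and the scene stay as the last step left them, time stands still between calls to the robot, and variables do not carry over. Pictures are saved under pics/ and viewed, at most 10 in all, crops included, and the job is handed in when it is done.

Besides the shell and the picture viewer there is one more tool, called as name(argument=value, ...), one argument or row to a line, values as JSON. apply_moves: Moves the arm, as the interface text tells. Its arguments: {"type":"object","properties":{"moves":{"type":"array","items":{"type":"array","items":{"type":"array","items":{"type":"number"}}}}},"required":["moves"]}

```bash
mkdir -p pics; cat > h.py <<'E'
import numpy as np, cv2
from cell import arm
def K(c):
    f=240/np.tan(np.radians(c["vfov"])/2); return np.array([[f,0,c["cx"]],[0,f,c["cy"]],[0,0,1.]])
def dist(c): return np.array([c["k1"],0,0,0,0.])
def ray(c,px,z):
    px=np.atleast_2d(np.array(px,float))
    u=cv2.undistortPoints(px[:,None],K(c),dist(c))[:,0]
    R=np.array(c["R"]);t=np.array(c["t"])
    d=np.c_[u,np.ones(len(u))]@R; o=-R.T@t
    return o+d*((z-o[2])/d[:,2])[:,None]
def proj(c,X):
    R=np.array(c["R"]);t=np.array(c["t"])
    return cv2.projectPoints(np.atleast_2d(np.array(X,float)),cv2.Rodrigues(R)[0],t,K(c),dist(c))[0][:,0]
E
python3 - <<'E'
from h import *
import pickle
for n in ("scene","top","wrist"):
    c=arm.get_image(n); cv2.imwrite(f"pics/{n}0.png",c["image"]); pickle.dump(c,open(n+"0.pkl","wb"))
    print(n,c["vfov"],c["k1"],-np.array(c["R"]).T@np.array(c["t"]))
print(arm.get_state())
E
```

```text
scene 55.4855013880059 -0.07868530397591411 [1.20397937 0.13195879 0.74683945]
top 46.0426554752488 -0.1369266854811451 [ 0.34866229 -0.01733785  1.19362517]
wrist 71.78030324478173 -0.051553066623998285 [0.14193266 0.61282193 0.37277404]
{'t': 0.15, 'joints': array([ 1.09789783e+00,  2.21090611e-01,  1.52735910e+00, -1.97469651e-05,
        1.39466736e+00, -1.26096331e-01]), 'dq': array([ 0.00035086, -0.00203239, -0.00552599, -0.00092389, -0.00217939,
       -0.00027965]), 'joint_efforts': array([ 8.24083072e-04, -4.97487581e+01, -3.89903283e+01, -1.51535737e-04,
        7.18363764e-03,  2.60384900e-05]), 'position': array([0.21221348, 0.58734357, 0.20961657]), 'orientation': array([-2.15595429e-04,  1.72531659e-01,  9.85003678e-01, -7.31146841e-04]), 'force': array([-0.27963856,  0.53778341, -0.14312064]), 'torque': array([-0.0086884 , -0.01550584,  0.0263332 ]), 'gripper_force': 0.0, 'width': 0.9977136726608411}
```

View pics/top0.png

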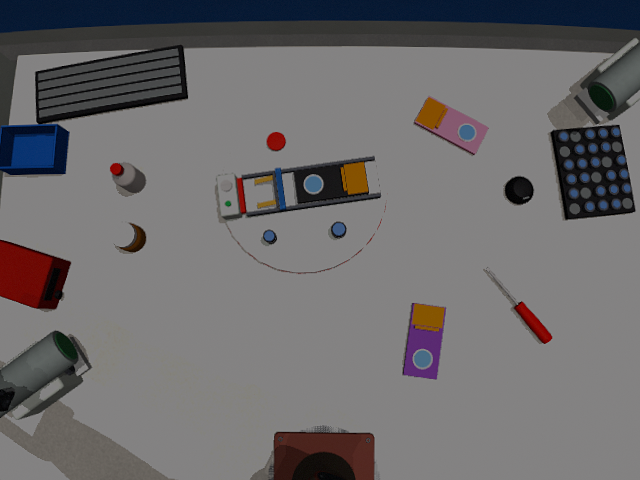

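View pics/scene0.png

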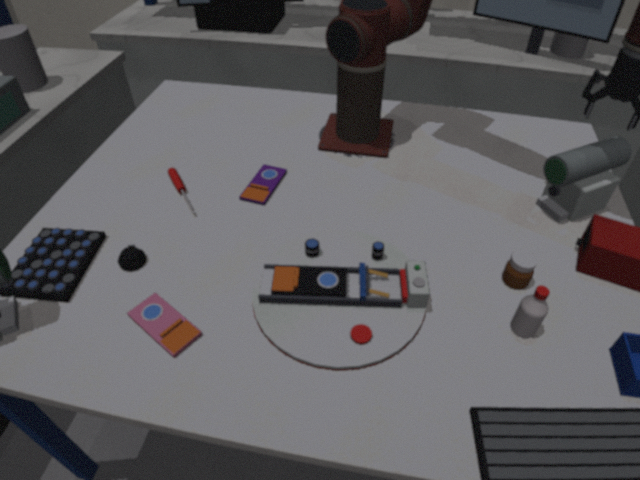

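The top view shows the tester near (300,190), with the channel pointing image-left (+y world). Slide-like things are the pink one at (450,125), the purple one at (425,340), and the black one in the channel with its pad at (355,180). I choose the black one. The bridge is at (280,189), the stop at (241,195), and the cap and barrels at (276,141), (338,229) and (269,237). All of them are clear of the channel.

```bash
python3 - <<'E'
from h import *
import pickle
for n,box in (("top",(200,140,400,260)),("scene",(250,230,440,320))):
    c=pickle.load(open(n+"0.pkl","rb")); im=c["image"]; hsv=cv2.cvtColor(im,cv2.COLOR_BGR2HSV)
    x0,y0,x1,y1=box
    sub=hsv[y0:y1,x0:x1]
    for name,lo,hi,z in (("orange",(8,150,80),(22,255,255),.043),("blue",(100,150,50),(120,255,255),.05),("red",(0,180,80),(5,255,255),.042),("red2",(174,180,60),(180,255,255),.042),("lens",(90,60,60),(110,160,255),.043)):
        m=cv2.inRange(sub,lo,hi)
        cs,_=cv2.findContours(m,cv2.RETR_EXTERNAL,cv2.CHAIN_APPROX_NONE)
        for k in cs:
            if cv2.contourArea(k)<25: continue
            k=k+np.array([x0,y0])
            W=ray(c,k[:,0].astype(float),z)[:,:2]*1000
            r=cv2.minAreaRect(W.astype(np.float32))
            print(n,name,np.round(cv2.minAreaRect(k)[0]),"W",np.round(r[0],1),np.round(r[1],1),round(r[2],1))
    cr=cv2.resize(im[y0:y1,x0:x1],None,fx=4 if n=="top" else 4,fy=4,interpolation=cv2.INTER_CUBIC)
    cv2.imwrite(f"pics/{n}_crop.png",np.clip(cr*1.5,0,255).astype(np.uint8)[:600,:800])
E
```

```text
top orange [266. 203.] W [574.2 122.5] [ 8.  37.7] 13.4
top orange [264. 179.] W [626.  129.9] [ 9.4 38.6] 14.4
top orange [354. 178.] W [629.1 -59. ] [65.2 50.7] 8.5
top blue [280. 189.] W [604.4  94.4] [87.3 11.5] 8.7
top red [241. 195.] W [592.2 176.9] [72.9 10.7] 8.0
top red [276. 144.] W [701.7 106.7] [36.5 19.9] 89.9
top lens [268. 235.] W [507.7 116.8] [20.9 18.7] 1.2
top lens [338. 229.] W [521.  -26.5] [25.  24.7] 0.3
top lens [313. 184.] W [616.8  26. ] [32.1 33.5] 0.2
scene orange [286. 279.] W [627.9 -58. ] [64.1 49.2] 9.6
scene blue [363. 280.] W [609.2  96.3] [86.3 12. ] 11.6
scene red [403. 283.] W [595.2 177.4] [65.6  8.3] 9.5
scene lens [328. 279.] W [614.   25.1] [32.6 31.3] 37.2
scene lens [378. 245.] W [499.1 116. ] [18.9 16.2] 32.8
scene lens [312. 244.] W [521.6 -27.3] [21.5 23.8] 11.2
```

View pics/top_crop.png

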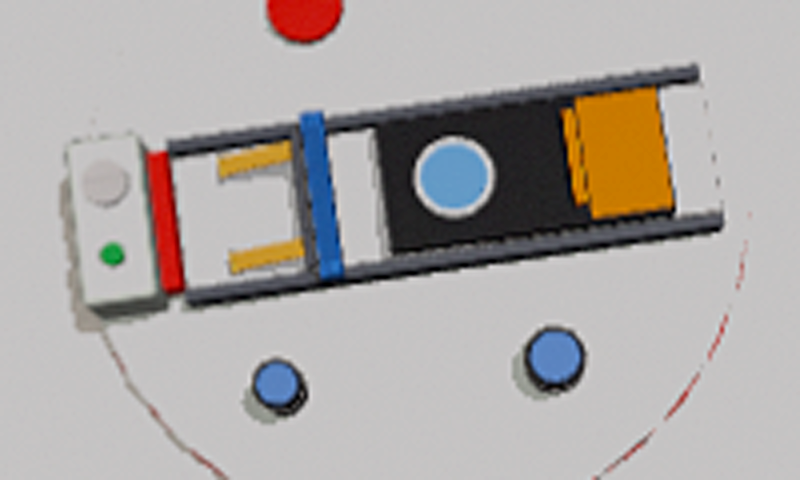

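The crop confirms the black slide: lens toward the bridge, pad and rib at the rear, raised on the bed. Stop, bridge and pad all give a channel heading of about 98.6°, and the slide origin is near x -30. I move above the pad with the fingers shut and the closing line across the channel.

apply_moves(
  moves=[
    [[2.1, -3.2, 0, 0, 0, -0.054, 0], [4.2, -6.4, 0, 0, 0, -0.107, 0], [6.2, -9.7, 0, 0, 0, -0.161, 0], [8.3, -12.9, 0, 0, 0, -0.214, 0], [10.4, -16.1, 0, 0, 0, -0.268, 0]],
  ],
)

```text
t: 0.57
position: [0.3167, 0.4251, 0.2101]
orientation: [-0.0, 0.303, 0.953, -0.0]
force: [0.7, 0.1, 0.4]
width: 0.301
gripper_force: 0.0
```

apply_moves(
  moves=[
    [[2.1, -3.2, 0, 0, 0, -0.054, 0], [4.2, -6.4, 0, 0, 0, -0.107, 0], [6.2, -9.7, 0, 0, 0, -0.161, 0], [8.3, -12.9, 0, 0, 0, -0.214, 0], [10.4, -16.1, 0, 0, 0, -0.268, 0]],
  ],
)

```text
t: 0.98
position: [0.4209, 0.264, 0.2104]
orientation: [-0.0, 0.428, 0.904, 0.0]
force: [0.0, 0.9, 0.0]
width: 0.002
gripper_force: 0.0
```

apply_moves(
  moves=[
    [[2.1, -3.2, 0, 0, 0, -0.054, 0], [4.2, -6.4, 0, 0, 0, -0.107, 0], [6.2, -9.7, 0, 0, 0, -0.161, 0], [8.3, -12.9, 0, 0, 0, -0.214, 0], [10.4, -16.1, 0, 0, 0, -0.268, 0]],
  ],
)

```text
t: 1.4
position: [0.5249, 0.1029, 0.2104]
orientation: [-0.0, 0.545, 0.838, -0.0]
force: [1.4, 0.5, 0.1]
width: -0.0
gripper_force: 0.0
```

apply_moves(
  moves=[
    [[2.1, -3.2, -2, 0, 0, -0.054, 0], [4.2, -6.4, -4, 0, 0, -0.107, 0], [6.2, -9.7, -6, 0, 0, -0.161, 0], [8.3, -12.9, -8, 0, 0, -0.214, 0], [10.4, -16.1, -10, 0, 0, -0.268, 0]],
  ],
)

```text
t: 1.82
position: [0.625, -0.0521, 0.1129]
orientation: [-0.0, 0.652, 0.758, -0.0]
force: [0.4, 0.8, 0.4]
width: 0.0
gripper_force: 0.0
```

apply_moves(
  moves=[
    [[0, 0, 0, 0, 0, 0, 0], [0, 0, 0, 0, 0, 0, 0], [0, 0, 0, 0, 0, 0, 0]],
  ],
)

```text
t: 2.07
position: [0.6242, -0.0502, 0.1136]
orientation: [-0.001, 0.651, 0.759, -0.0]
force: [-0.2, 0.5, 1.0]
width: 0.004
gripper_force: 0.0
```

```bash
python3 - <<'E'
from h import *
import pickle
s=arm.get_state(); print(s["t"],s["position"],s["orientation"],s["force"],s["width"])
c=arm.get_image("wrist"); im=c["image"]; pickle.dump(c,open("wrist1.pkl","wb"))
p=s["position"]; u=np.array([-.1495,.9888,0]); v=np.array([.9888,.1495,0])
hsv=cv2.cvtColor(im,cv2.COLOR_BGR2HSV); d=im.copy()
m=cv2.inRange(hsv,(8,150,60),(22,255,255)); cs,_=cv2.findContours(m,cv2.RETR_EXTERNAL,cv2.CHAIN_APPROX_NONE)
for k in cs:
    if cv2.contourArea(k)<300: continue
    W=ray(c,k[:,0].astype(float),.043)[:,:2]*1000; r=cv2.minAreaRect(W.astype(np.float32))
    a=(W-p[:2]*1000)@u[:2]; b=(W-p[:2]*1000)@v[:2]
    print(cv2.minAreaRect(k)[0],np.round(r[0],1),np.round(r[1],1),round(r[2],1),"along",a.min().round(1),a.max().round(1),"across",b.min().round(1),b.max().round(1))
q=proj(c,[p*[1,1,0]+[0,0,.043]])[0]; print(q); cv2.circle(d,tuple(int(x) for x in q),4,(0,255,0),1)
cv2.imwrite("pics/w1.png",d)
E
```

```text
2.0667 [ 0.62419732 -0.05022221  0.11364441] [-7.04178759e-04  6.51459196e-01  7.58683336e-01 -1.24988909e-04] [-0.16750828  0.53581753  0.97374133] 0.003888389289935257
(15.5, 345.0) [ 378.8 -186.2] [55.7 29.6] 82.0 along -128.3 -67.5 across -285.1 -241.4
(319.5, 249.5) [627.5 -58.3] [65.7 49.9] 8.7 along -33.4 16.5 across -30.8 34.9
[316.82309966 239.70591631]
```

View pics/w1.png

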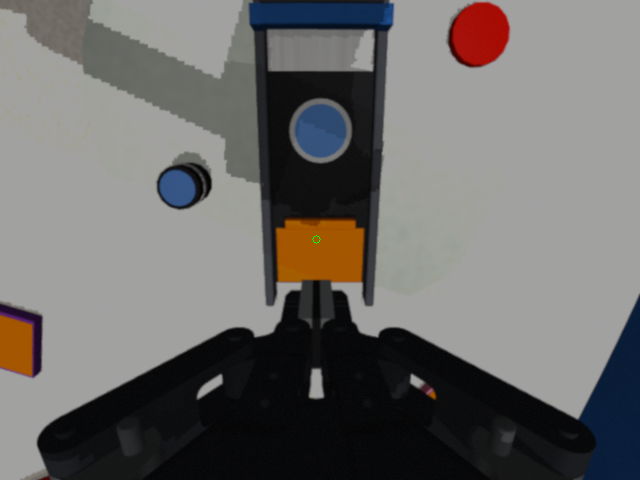

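The wrist view confirms it: the black slide with its pad at (320,252), rib at (320,222), and the TCP's projection at (317,240), just behind the rib. The pad's rear edge is 33.4 mm behind the TCP, so the rib face is about 11.6 mm ahead. I back off 5 mm, shift 2 mm across, and descend.

apply_moves(
  moves=[
    [[0.27, -0.46, -2, 0, 0, 0, 0], [0.27, -0.46, -4, 0, 0, 0, 0], [0.27, -0.46, -6, 0, 0, 0, 0], [0.27, -0.46, -6.3, 0, 0, 0, 0], [0.27, -0.46, -6.3, 0, 0, 0, 0]],
  ],
)

```text
t: 2.53
position: [0.6263, -0.0535, 0.051]
orientation: [-0.001, 0.651, 0.759, -0.0]
force: [0.3, 0.2, 0.3]
width: 0.0
gripper_force: 0.0
```

apply_moves(
  moves=[
    [[0, 0, -0.2, 0, 0, 0, 0], [0, 0, -0.4, 0, 0, 0, 0], [0, 0, -0.6, 0, 0, 0, 0], [0, 0, -0.7, 0, 0, 0, 0], [0, 0, -0.7, 0, 0, 0, 0]],
  ],
)

```text
t: 2.95
position: [0.6275, -0.055, 0.0445]
orientation: [0.0, 0.651, 0.759, 0.0]
force: [1.2, -0.2, -0.1]
width: 0.0
gripper_force: 0.0
```

apply_moves(
  moves=[
    [[0, 0, -0.2, 0, 0, 0, 0], [0, 0, -0.4, 0, 0, 0, 0], [0, 0, -0.6, 0, 0, 0, 0], [0, 0, -0.6, 0, 0, 0, 0], [0, 0, -0.6, 0, 0, 0, 0]],
  ],
)

```text
t: 3.37
position: [0.6271, -0.055, 0.0378]
orientation: [-0.0, 0.651, 0.759, -0.0]
force: [0.9, -0.0, 0.2]
width: -0.001
gripper_force: 0.0
```

apply_moves(
  moves=[
    [[0, 0, -0.1, 0, 0, 0, 0], [0, 0, -0.2, 0, 0, 0, 0], [0, 0, -0.3, 0, 0, 0, 0], [0, 0, -0.3, 0, 0, 0, 0]],
  ],
)

```text
t: 3.7
position: [0.6271, -0.0549, 0.0349]
orientation: [-0.0, 0.651, 0.759, -0.0]
force: [-0.5, 0.1, -0.9]
width: 0.001
gripper_force: 0.0
```

TCP is at pad-pressed height but there's no force; look.

```bash
python3 - <<'E'
from h import *
w=arm.get_image("wrist")["image"]; s=arm.get_image("scene")["image"]
print(arm.get_state()["force"],arm.get_state()["position"])
a=cv2.resize(w[60:360,200:440],(400,500)); b=cv2.resize(s[230:330,250:330],(400,500),interpolation=cv2.INTER_CUBIC)
cv2.imwrite("pics/w2.png",np.clip(np.hstack([a,b])*1.6,0,255).astype(np.uint8))
E
```

```text
[ 0.11708803 -0.678201   -0.01870579] [ 0.62725716 -0.05497917  0.03506844]
```

View pics/w2.png

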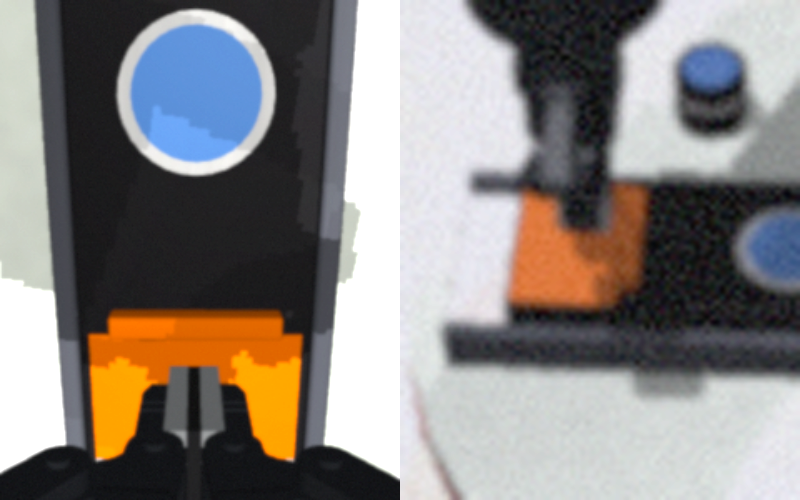

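The left half (wrist) shows the fingertips centred over the pad behind the rib. The right half (scene) shows the same, with the tips possibly still hovering. I continue down in small steps and watch the force.

apply_moves(
  moves=[
    [[0, 0, -0.15, 0, 0, 0, 0], [0, 0, -0.3, 0, 0, 0, 0], [0, 0, -0.3, 0, 0, 0, 0]],
  ],
)

```text
t: 4.05
position: [0.6271, -0.0549, 0.0318]
orientation: [-0.0, 0.651, 0.759, -0.0]
force: [-0.2, -1.2, -0.2]
width: -0.001
gripper_force: 0.0
```

```bash
python3 - <<'E'
from h import *
import pickle
for n,x0,y0,x1,y1 in (("scene",310,260,350,300),("top",295,165,335,205)):
    for c in (pickle.load(open(n+"0.pkl","rb")),arm.get_image(n)):
        m=cv2.inRange(cv2.cvtColor(c["image"],cv2.COLOR_BGR2HSV)[y0:y1,x0:x1],(90,60,40),(115,200,255)); M=cv2.moments(m,True)
        p=[x0+M["m10"]/M["m00"],y0+M["m01"]/M["m00"]]
        print(n,np.round(p,2),M["m00"],[np.round(ray(c,p,z)[0]*1000,1) for z in(.043,.035)])
s=arm.get_state(); print(s["position"],s["force"],s["joint_efforts"])
E
```

```text
scene [327.52 279.03] 185.0 [array([614.4,  25.7,  43. ]), array([607.7,  24.5,  35. ])]
scene [327.46 279.09] 185.0 [array([614.6,  25.6,  43. ]), array([607.9,  24.4,  35. ])]
top [312.97 183.71] 211.0 [array([616.3,  26. ,  43. ]), array([618.1,  26.3,  35. ])]
top [318. 177.] 1.0 [array([630.7,  15.7,  43. ]), array([632.7,  15.9,  35. ])]
[ 0.6271685  -0.0549686   0.03198413] [-0.8517781  -0.20690047 -0.11423756] [-2.05236531e-03 -5.33463264e+01 -3.37661862e+01 -5.48273492e-04
 -5.80540982e-04 -3.62350909e-05]
```

The slide is unmoved, with its top still at about 43 mm, so the shut fingertips end above the nominal TCP. I keep descending until contact.

apply_moves(
  moves=[
    [[0, 0, -0.1, 0, 0, 0, 0], [0, 0, -0.2, 0, 0, 0, 0], [0, 0, -0.2, 0, 0, 0, 0]],
  ],
)

```text
t: 4.4
position: [0.6271, -0.0549, 0.0299]
orientation: [-0.0, 0.651, 0.759, -0.0]
force: [0.2, 0.1, 0.2]
width: -0.002
gripper_force: 0.0
```

apply_moves(
  moves=[
    [[0, 0, -0.1, 0, 0, 0, 0], [0, 0, -0.2, 0, 0, 0, 0], [0, 0, -0.2, 0, 0, 0, 0]],
  ],
)

```text
t: 4.65
position: [0.6271, -0.0549, 0.0279]
orientation: [-0.0, 0.651, 0.759, -0.0]
force: [-0.7, 0.3, -0.7]
width: -0.001
gripper_force: 0.0
```

apply_moves(
  moves=[
    [[0, 0, -0.1, 0, 0, 0, 0], [0, 0, -0.2, 0, 0, 0, 0], [0, 0, -0.2, 0, 0, 0, 0]],
  ],
)

```text
t: 4.9
position: [0.6271, -0.0549, 0.0259]
orientation: [-0.0, 0.651, 0.759, -0.0]
force: [-0.9, 0.1, 0.4]
width: 0.002
gripper_force: 0.0
```

```bash
python3 - <<'E'
from h import *
s=arm.get_state(); p=s["position"]; o=[]
for n,(x0,y0,x1,y1) in (("wrist",(220,180,420,380)),("scene",(250,220,350,320))):
    c=arm.get_image(n); d=c["image"].copy(); k=400//(x1-x0)
    d=cv2.resize(d[y0:y1,x0:x1],(400,400),interpolation=cv2.INTER_CUBIC); d=np.clip(d*1.6,0,255).astype(np.uint8)
    for h,col in ((0,(0,255,0)),(.02,(255,0,255)),(.04,(255,255,0))):
        q=proj(c,p+[0,0,h])[0]; print(n,h,q); cv2.circle(d,(int((q[0]-x0)*k),int((q[1]-y0)*k)),4,col,1)
    o.append(d)
cv2.imwrite("pics/w3.png",np.hstack(o))
E
```

```text
wrist 0 [317.02471627 279.4917931 ]
wrist 0.02 [317.16382807 296.89215729]
wrist 0.04 [317.34017475 318.98862696]
scene 0 [287.70328123 283.28957062]
scene 0.02 [287.1562771  276.92966329]
scene 0.04 [286.59324471 270.36696887]
```

View pics/w3.png

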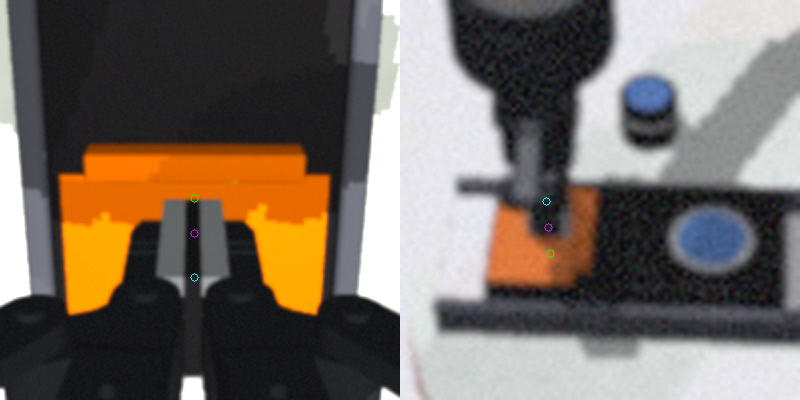

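Scene side (right): the fingertips end about 16 mm above the nominal TCP, near crop pixel (548,236), so contact should come right about now. I continue in small steps.

apply_moves(
  moves=[
    [[0, 0, -0.1, 0, 0, 0, 0], [0, 0, -0.2, 0, 0, 0, 0], [0, 0, -0.2, 0, 0, 0, 0]],
  ],
)

```text
t: 5.25
position: [0.6272, -0.0549, 0.0239]
orientation: [-0.0, 0.651, 0.759, -0.0]
force: [0.7, -0.4, -0.2]
width: 0.002
gripper_force: 0.0
```

apply_moves(
  moves=[
    [[0, 0, -0.1, 0, 0, 0, 0], [0, 0, -0.2, 0, 0, 0, 0], [0, 0, -0.2, 0, 0, 0, 0]],
  ],
)

```text
t: 5.5
position: [0.6275, -0.055, 0.0224]
orientation: [0.0, 0.651, 0.759, 0.0]
force: [0.4, -0.8, 0.3]
width: 0.004
gripper_force: 0.0
```

apply_moves(
  moves=[
    [[0, 0, -0.1, 0, 0, 0, 0], [0, 0, -0.2, 0, 0, 0, 0], [0, 0, -0.2, 0, 0, 0, 0]],
  ],
)

```text
t: 5.75
position: [0.6279, -0.0551, 0.021]
orientation: [0.0, 0.651, 0.759, 0.0]
force: [-1.3, 1.4, 5.5]
width: -0.0
gripper_force: 3.2
```

Contact: 5.5 N at TCP 21 mm, so the offset is about 20 mm. Now press through the 8 mm travel.

apply_moves(
  moves=[
    [[0, 0, -0.1, 0, 0, 0, 0], [0, 0, -0.2, 0, 0, 0, 0], [0, 0, -0.3, 0, 0, 0, 0], [0, 0, -0.4, 0, 0, 0, 0], [0, 0, -0.4, 0, 0, 0, 0]],
  ],
)

```text
t: 6.17
position: [0.6281, -0.0551, 0.0174]
orientation: [0.001, 0.651, 0.759, 0.0]
force: [-1.8, 0.9, 7.9]
width: -0.0
gripper_force: 4.1
```

apply_moves(
  moves=[
    [[0, 0, -0.1, 0, 0, 0, 0], [0, 0, -0.2, 0, 0, 0, 0], [0, 0, -0.2, 0, 0, 0, 0]],
  ],
)

```text
t: 6.42
position: [0.6284, -0.0552, 0.0157]
orientation: [0.001, 0.651, 0.759, 0.001]
force: [-2.0, 1.0, 8.6]
width: -0.001
gripper_force: 4.6
```

apply_moves(
  moves=[
    [[0, 0, -0.1, 0, 0, 0, 0], [0, 0, -0.2, 0, 0, 0, 0], [0, 0, -0.2, 0, 0, 0, 0]],
  ],
)

```text
t: 6.67
position: [0.6287, -0.0552, 0.0142]
orientation: [0.001, 0.651, 0.759, 0.001]
force: [-1.7, 1.1, 10.4]
width: 0.0
gripper_force: 5.0
```

apply_moves(
  moves=[
    [[0, 0, -0.1, 0, 0, 0, 0], [0, 0, -0.2, 0, 0, 0, 0], [0, 0, -0.2, 0, 0, 0, 0]],
  ],
)

```text
t: 6.92
position: [0.6294, -0.0554, 0.014]
orientation: [0.002, 0.651, 0.759, 0.001]
force: [-5.7, 1.5, 19.6]
width: -0.0
gripper_force: 9.9
```

Bottomed out at 19.6 N. Push along the channel.

apply_moves(
  moves=[
    [[-0.09, 0.6, 0, 0, 0, 0, 0], [-0.18, 1.2, 0, 0, 0, 0, 0], [-0.27, 1.8, 0, 0, 0, 0, 0], [-0.36, 2.4, 0, 0, 0, 0, 0], [-0.45, 3.0, 0, 0, 0, 0, 0]],
  ],
)

```text
t: 7.33
position: [0.6256, -0.0272, 0.0142]
orientation: [0.003, 0.651, 0.759, 0.0]
force: [-4.6, -6.4, 18.2]
width: 0.002
gripper_force: 8.9
```

```bash
cat > m.py <<'E'
from h import *
s=arm.get_state(); u=np.array([-.1495,.9888])
c=arm.get_image("scene"); im=c["image"]
hsv=cv2.cvtColor(im,cv2.COLOR_BGR2HSV)[225:325,240:440]
for nm,lo,hi,z in (("lens",(90,60,40),(112,170,255),.035),("orange",(8,150,60),(22,255,255),.036)):
    cs,_=cv2.findContours(cv2.inRange(hsv,lo,hi),cv2.RETR_EXTERNAL,cv2.CHAIN_APPROX_NONE)
    for k in cs:
        if cv2.contourArea(k)<30: continue
        W=ray(c,(k[:,0]+[240,225]).astype(float),z)[:,:2]*1000
        a=(W-[595,172])@u+155   # tester x, stop face ~ (595,172)
        print(nm,np.round(cv2.minAreaRect(W.astype(np.float32))[0],1),"testerx",a.min().round(1),a.max().round(1))
print(s["t"],s["position"],s["force"])
cv2.imwrite("pics/last.png",cv2.resize(np.clip(im[225:325,240:440]*1.6,0,255).astype(np.uint8),None,fx=4,fy=4,interpolation=cv2.INTER_CUBIC))
E
python3 m.py
```

```text
lens [611.3  53. ] testerx 18.7 51.2
lens [598.8  95.2] testerx 69.8 87.2
lens [491.6 115.3] testerx 105.3 123.4
orange [625.2 -30.1] testerx -75.7 -24.8
7.3333 [ 0.62559546 -0.02724763  0.01417447] [-4.62769821 -6.39689739 18.18115274]
```

The slide follows (lens moved 28 mm, front entering the bridge). Continue.

apply_moves(
  moves=[
    [[-0.09, 0.6, 0, 0, 0, 0, 0], [-0.18, 1.2, 0, 0, 0, 0, 0], [-0.27, 1.8, 0, 0, 0, 0, 0], [-0.36, 2.4, 0, 0, 0, 0, 0], [-0.45, 3.0, 0, 0, 0, 0, 0]],
  ],
)

```text
t: 7.8
position: [0.6211, 0.0029, 0.0142]
orientation: [0.003, 0.651, 0.759, 0.0]
force: [-5.3, -7.0, 18.5]
width: 0.003
gripper_force: 9.2
```

apply_moves(
  moves=[
    [[-0.06, 0.4, 0, 0, 0, 0, 0], [-0.12, 0.8, 0, 0, 0, 0, 0], [-0.18, 1.2, 0, 0, 0, 0, 0], [-0.24, 1.6, 0, 0, 0, 0, 0], [-0.3, 2.0, 0, 0, 0, 0, 0]],
  ],
)

```text
t: 8.22
position: [0.6186, 0.0229, 0.0141]
orientation: [0.004, 0.651, 0.759, 0.001]
force: [0.3, -5.2, 14.9]
width: -0.005
gripper_force: 7.3
```

```bash
python3 m.py
```

```text
lens [598.  100.4] testerx 67.4 99.9
lens [491.6 114.3] testerx 103.2 123.6
orange [618.6  17.2] testerx -27.8 23.3
8.2167 [0.6186238  0.022935   0.01411441] [ 0.25414997 -5.17898673 14.86930046]
```

apply_moves(
  moves=[
    [[-0.06, 0.4, -0.02, 0, 0, 0, 0], [-0.12, 0.8, -0.04, 0, 0, 0, 0], [-0.18, 1.2, -0.06, 0, 0, 0, 0], [-0.24, 1.6, -0.06, 0, 0, 0, 0], [-0.3, 2.0, -0.06, 0, 0, 0, 0]],
  ],
)

```text
t: 8.68
position: [0.6161, 0.0421, 0.014]
orientation: [0.004, 0.651, 0.759, 0.001]
force: [-3.1, -8.9, 18.4]
width: -0.001
gripper_force: 14.1
```

apply_moves(
  moves=[
    [[-0.03, 0.2, 0, 0, 0, 0, 0], [-0.06, 0.4, 0, 0, 0, 0, 0], [-0.09, 0.6, 0, 0, 0, 0, 0], [-0.12, 0.8, 0, 0, 0, 0, 0], [-0.12, 0.8, 0, 0, 0, 0, 0]],
  ],
)

```text
t: 9.1
position: [0.6148, 0.0509, 0.0139]
orientation: [0.004, 0.651, 0.759, 0.001]
force: [-2.2, -7.6, 18.8]
width: -0.002
gripper_force: 13.9
```

```bash
python3 m.py
```

```text
lens [599.6 128.1] testerx 91.7 126.4
lens [598.9  95. ] testerx 69.7 86.2
lens [491.1 116.4] testerx 105.5 125.5
lens [513.8 -29.2] testerx -44.0 -19.3
orange [613.5  43.1] testerx -0.7 49.2
9.1 [0.61475177 0.05085176 0.01392222] [-2.15593229 -7.61044687 18.82404274]
```

apply_moves(
  moves=[
    [[-0.03, 0.2, 0, 0, 0, 0, 0], [-0.06, 0.4, 0, 0, 0, 0, 0], [-0.08, 0.5, 0, 0, 0, 0, 0], [-0.08, 0.5, 0, 0, 0, 0, 0]],
  ],
)

```text
t: 9.48
position: [0.6138, 0.0563, 0.0132]
orientation: [0.003, 0.651, 0.759, 0.001]
force: [-0.7, -5.5, 14.3]
width: 0.001
gripper_force: 9.8
```

apply_moves(
  moves=[
    [[-0.02, 0.1, 0, 0, 0, 0, 0], [-0.03, 0.2, 0, 0, 0, 0, 0], [-0.03, 0.2, 0, 0, 0, 0, 0]],
  ],
)

```text
t: 9.73
position: [0.6136, 0.0582, 0.0132]
orientation: [0.003, 0.651, 0.759, 0.001]
force: [-1.3, -6.6, 14.8]
width: -0.003
gripper_force: 9.8
```

z dropped 0.8 mm, so the slide is now on the fixed floor. Push on until the stop is felt.

apply_moves(
  moves=[
    [[-0.02, 0.1, 0, 0, 0, 0, 0], [-0.03, 0.2, 0, 0, 0, 0, 0], [-0.03, 0.2, 0, 0, 0, 0, 0]],
  ],
)

```text
t: 9.98
position: [0.6135, 0.0587, 0.0132]
orientation: [0.004, 0.651, 0.759, 0.0]
force: [0.9, -11.2, 14.0]
width: -0.0
gripper_force: 10.6
```

apply_moves(
  moves=[
    [[-0.02, 0.1, 0, 0, 0, 0, 0], [-0.03, 0.2, 0, 0, 0, 0, 0], [-0.03, 0.2, 0, 0, 0, 0, 0]],
  ],
)

```text
t: 10.23
position: [0.6135, 0.0588, 0.0132]
orientation: [0.005, 0.651, 0.759, -0.0]
force: [1.1, -18.0, 12.7]
width: 0.001
gripper_force: 13.3
```

apply_moves(
  moves=[
    [[-0.02, 0.1, 0, 0, 0, 0, 0], [-0.03, 0.2, 0, 0, 0, 0, 0], [-0.03, 0.2, 0, 0, 0, 0, 0]],
  ],
)

```text
t: 10.48
position: [0.6135, 0.0588, 0.0133]
orientation: [0.006, 0.651, 0.759, -0.001]
force: [0.3, -24.0, 13.9]
width: 0.001
gripper_force: 16.0
```

```bash
python3 m.py
```

```text
lens [599.9 136. ] testerx 101.7 134.4
lens [599.   95.6] testerx 71.4 86.4
lens [489.9 116.2] testerx 105.4 123.4
lens [513.7 -29.5] testerx -44.0 -19.6
orange [614.9  51.6] testerx 8.7 57.2
10.4833 [0.61351443 0.05882906 0.01328224] [  0.31349411 -23.97313     13.89982802]
```

The wall is firm: 24 N with no motion. Unload the forward push, then lift.

apply_moves(
  moves=[
    [[0.03, -0.2, 0, 0, 0, 0, 0], [0.06, -0.4, 0.1, 0, 0, 0, 0], [0.06, -0.4, 0.4, 0, 0, 0, 0], [0.06, -0.4, 1.0, 0, 0, 0, 0], [0.06, -0.4, 2.0, 0, 0, 0, 0]],
  ],
)

```text
t: 10.95
position: [0.6094, 0.0601, 0.0287]
orientation: [0.0, 0.652, 0.758, -0.001]
force: [-0.4, -0.5, -0.7]
width: 0.003
gripper_force: 0.0
```

apply_moves(
  moves=[
    [[0, -0.5, 2, 0, 0, 0, 0], [0, -1.5, 5, 0, 0, 0, 0], [0, -4, 8, 0, 0, 0, 0], [0, -7, 10, 0, 0, 0, 0], [0, -10, 10, 0, 0, 0, 0]],
  ],
)

```text
t: 11.37
position: [0.6133, -0.039, 0.1358]
orientation: [0.004, 0.651, 0.759, 0.002]
force: [2.4, 0.3, 0.6]
width: -0.004
gripper_force: 0.0
```

apply_moves(
  moves=[
    [[0, -4, 0, 0, 0, 0, 0], [0, -8, 0, 0, 0, 0, 0], [0, -12, 0, 0, 0, 0, 0], [0, -12, 0, 0, 0, 0, 0], [0, -12, 0, 0, 0, 0, 0]],
  ],
)

```text
t: 11.78
position: [0.6093, -0.1603, 0.1294]
orientation: [-0.0, 0.653, 0.757, 0.0]
force: [0.3, -0.0, -0.3]
width: 0.0
gripper_force: 0.0
```

```bash
python3 m.py
```

```text
lens [599.  135.3] testerx 101.7 134.6
lens [598.9  94.5] testerx 69.3 87.1
lens [491.6 115.5] testerx 105.5 123.4
lens [512.3 -29.6] testerx -44.4 -19.6
orange [614.3  52.9] testerx 8.1 59.3
11.7833 [ 0.60933152 -0.16025862  0.12935617] [ 0.2541004  -0.03058051 -0.33581093]
```

View pics/last.png

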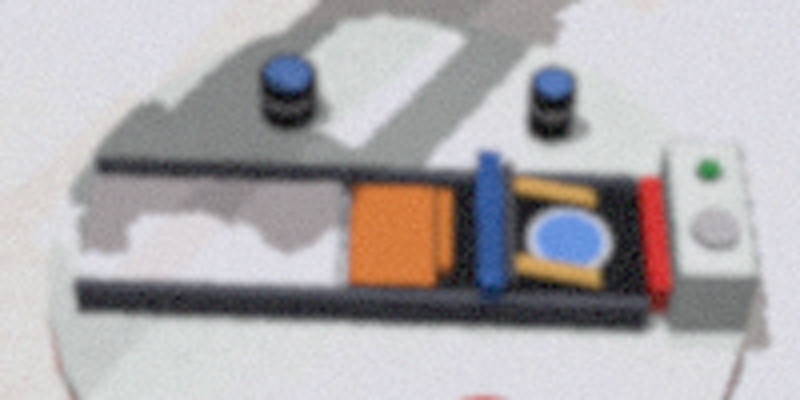

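The picture shows the slide's leading end against the red stop at (650,240). The leaves lie on the slide at (555,190) and (558,270), the bed is clear behind it, and the barrels haven't moved. Handing in.

```bash
python3 -c "
from cell import arm
print(arm.job_done())"
```

```text
the job is handed in; nothing more can be done
None
```

I pushed the black lens slide home against the red stop under the leaf springs, released it, and handed in the job at about 12 s; the hand-in returned no verdict, and I judged the bed to be up from the last picture, not from a measurement.

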